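Unclip the spray head of the oil mister

ROBOT

A 6-joint arm with a two-finger parallel gripper is mounted at the origin on a cart in front of the work surface, level with it; the furniture and walls round the work are solid. World frame = base frame: x ahead of the robot, y to its left, z up, the work surface at z = 0. Lengths are in m, angles in degrees, forces in N, time in s.
With the tool pointing down it reaches from about 0.325 to 0.75 m from the base axis. Payload 7.6 kg.
Tool frame: the origin (TCP) lies on the centre line of the jaws, within the pads' length; the fingertips stand nose_length ahead of it and the grasp point (between the pads) lies 2 mm behind it (nose_length is the distance from the TCP to the fingertips, in m); z points along the fingers, y is the line along which they close (so a half turn about z gives the same grasp; the last joint's range is limited). The gripper opens to 85 mm and grips with 20 to 120 N. Pads are 22 mm wide; open, the fingers measure 114 mm over their backs; the gripper's body (76 mm by 85 mm) begins 54 mm behind the grasp point. The pads swing forward as they close: fully open they stand 13 mm farther back than shut.
Start: joints at [-71.809, 2.991, 80.254, -0, 96.75, -4.028], TCP at [0.199, -0.486, 0.248] pointing down, gripper open.
Joint ranges: [-166.34, 166.34], [-52.06, 124.39], [6.96, 135.62], [-60.46, 240.46], [14.63, 156.25], [-167.68, 167.68]. Speed limits (degrees/s): [147.25, 147.25, 172.46, 180, 180, 180].

INTERFACE

Orientations are given as a 3x3 rotation matrix whose columns are the frame's x, y, z axes.
In Python, from bench import state, grab_frame, get_calibration, hand_in, nose_length gives the robot as it stands.
- The arm moves only by the tool apply_moves, never from a script. Its argument "series" is a list of rows, each an object with "dp": the shift along the tool's x, y, z scaled (see below), a list of three; "spin": the turn about the tool's z scaled (see below); "gripper": the opening, from 0 (shut) to 1 (fully open). In form: [{"dp": [dx, dy, dz], "spin": spin, "gripper": gripper}, ...]. A call has 1 to 12 rows; each row shifts and turns the commanded pose from where the row before left it, along the tool's axes as they then stand; what a row does not reach is not made up. The controller multiplies each number of a shift by 100 mm and each number of a turn by pi rad. A row lasts 1/10 s, in which the tool goes at most 50 mm and 8.59 degrees, less where a joint would pass 70% of its speed; a pose out of reach is approached as far as the arm can. A call with a number of a shift or a turn outside -1 to 1 is refused whole. A call with a gripper value outside its range is refused whole. The fingers move at their own pace and stop on an object; the grip force is fixed at half the most. Time passes only in rows, so rows that do not move let the fingers close. It gives the time, the measured TCP pose, the force, the opening and the grip force at its end, in the units of the state.
- state(): the state, without advancing time (a new reading comes with each control period).
- grab_frame(name): name is "scene" or "top"; returns the picture (400x640x3 uint8, red, green, blue); there is no depth.
- get_calibration(name): a dict with "fx", "fy", "cx", "cy" (pixels), "distortion" ([k1, k2, p1, p2, k3] as OpenCV has them; the pictures are not rectified), "rvec" (rotation vector, rad) and "tvec" (3), from world to camera coordinates, as OpenCV has them. Camera axes: x right, y down, z forward; pixel columns grow to the right and rows downward; lengths in m; the calibration is good to about 2 mm. A picture is of the moment at which its call begins. get_calibration takes no time and is no camera call.
- hand_in(): hands the job in; it is judged then, once.
The state is a dict: "time_s": time; "q": joint angles; "joint_velocities": joint speeds; "joint_torque": joint torques, N m; "tcp_pos": TCP position; "tcp_rot": TCP orientation; "wrist_force": force on the tool from outside, world axes, zero at the start; "torque": the same for the moment, N m; "finger_gap": opening from 0.0 (shut) to 1.0 (fully open); "gripper_force": force on a finger pad.
Only numpy, scipy, OpenCV 4.12 (cv2) and the standard library are available. Lean on these libraries where they do the work, as an engineer would, in place of code of your own. Each camera call takes 0.05 s, during which the arm holds its last target. There are 200 camera calls.

TASK

The oil mister is to be refilled: hold in the release button on the side of its spray head while you pull the head straight up off the flask, then stand the head upright in the white drain tray and let go. Leave the pouring cap on the other flask in its place.

Things in the scene. Friction and masses are not known exactly. Their poses are not given: they have to be found in the camera images.
- spray_head: Black square collar 39x39x42 mm with a round pump cap on top (56 mm high in all), clipped on a 54 mm steel flask. Origin: centre of its underside, 60 mm above the counter; z up. +x points out through the grey button; +y along the nozzle stub (8 mm thick, 24 mm from axis, 49 mm up). Plain face at -x. Hollow below: slips over the neck with 1 mm play, clear of it 20 mm up. 0.1 kg. Flask is fixed.
- release_button (a joint): Press depth (m) of the grey tab 14 mm wide, 16 mm high, 26 mm above the head's origin, 7 mm proud of its +x face (46 mm across x to the plain face). 0 out, 0.007 flush, 0.008 stop. Spring: 2 N at rest, 5 N flush. Unlatched from about 0.006; latches again if let out on the neck. Pads closing on the button and the plain face press it flush and hold the head.
- drain_tray: White square ceramic tray, fixed, 150 x 150 mm outside, 14 mm high, walls and floor 5 mm thick. Origin: centre of its underside, on the counter; z up, x and y along its sides. Not listed: a wall cabinet hangs 0.48 m above the counter from x = 0.62 m on, so keep the wrist on the robot's side of it when swinging in.
- pourer_cap: The bystander: pouring cap resting loose on a second flask of the same shape, black, 36 mm square, 48 mm high, no button, with a steel spout that bends up to 64 mm height and reaches 26 mm from the axis. Origin: centre of its underside, 60 mm above the counter; z up.
Mind the look-alikes: they are no part of the job. What is shaped like the spray_head but brown or green is not meant.

How it is judged:
By the outcome, as a careful person would: the job done as asked, in the order asked, and still so for the second after the job is handed in, with the robot touching nothing.
It also fails if it takes over 45 s, if anything falls off the work surface, if the arm or the gripper's body presses on something with over 40 N, if the wrist force passes 120 N, or if a joint passes its speed limit or range.

## Working session

There is one attempt and no reset: what is moved stays moved. The work goes in short steps, Python scripts to look and compute and a tool call to move; the robot and the scene stay as the last step left them, time stands still between calls to the robot, and variables do not carry over. Pictures are saved under pics/ and viewed, at most 10 in all, crops included, and the job is handed in when it is done.

Besides the shell and the picture viewer there is one more tool, called in YAML: its name, and indented under it one key for each argument. apply_moves: Moves the arm, as the interface text tells. Its arguments: {"type":"object","properties":{"series":{"type":"array"}},"required":["series"]}

```bash
mkdir -p pics; python3 - <<'E'
from bench import *
import cv2
for n in("scene","top"):
    cv2.imwrite(f"pics/{n}0.png",grab_frame(n)[:,:,::-1]); print(n,get_calibration(n))
print(state(), nose_length if not callable(nose_length) else nose_length())
E
```

```text
scene {'fx': 487.2758473691722, 'fy': 487.2758473691722, 'cx': 321.24261615935876, 'cy': 197.24324535744987, 'distortion': array([0.02606114, 0.        , 0.        , 0.        , 0.        ]), 'rvec': array([ 1.83230214, -0.87095731,  0.60776813]), 'tvec': array([-0.35159677,  0.21025922,  0.97216473])}
top {'fx': 422.82371975669366, 'fy': 422.82371975669366, 'cx': 319.9641439448161, 'cy': 200.62919566878722, 'distortion': array([0.03309161, 0.        , 0.        , 0.        , 0.        ]), 'rvec': array([ 2.17882008, -2.11748204,  0.14401516]), 'tvec': array([-0.06713605,  0.47830466,  1.1780957 ])}
{'time_s': 0.1, 'q': array([-7.18079766e+01,  3.02363038e+00,  8.03066932e+01,  1.85755006e-03,
        9.67508778e+01, -4.02752764e+00]), 'joint_velocities': array([ 0.06532908, -0.00710882, -0.09270613, -0.05410081,  0.03077147,
        0.03509327]), 'joint_torque': array([ 5.69106778e-04, -3.82580888e+01, -3.60985208e+01, -1.32675009e-04,
        4.77210866e-03,  1.22600522e-06]), 'tcp_pos': array([ 0.198487  , -0.4857654 ,  0.24756094]), 'tcp_rot': array([[ 9.25740195e-01,  3.78159916e-01, -4.11876620e-04],
       [ 3.78160118e-01, -9.25739210e-01,  1.35644188e-03],
       [ 1.31661610e-04, -1.41146808e-03, -9.99998995e-01]]), 'wrist_force': array([ 1.00335569,  1.19745186, -1.03705965]), 'torque': array([-0.00223661, -0.0205915 , -0.05824243]), 'gripper_force': 0.0, 'finger_gap': 1.0010510212432375} 0.017
```

View pics/scene0.png

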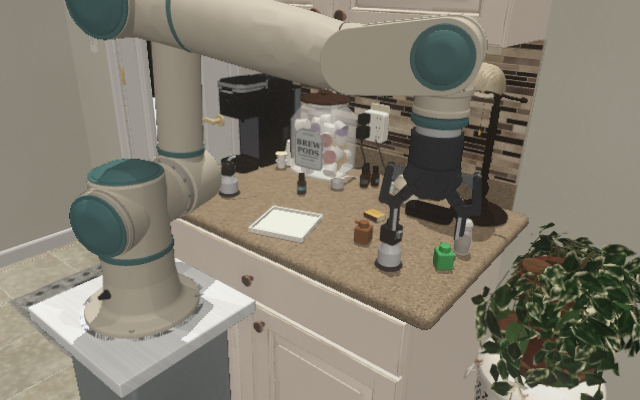

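View pics/top0.png

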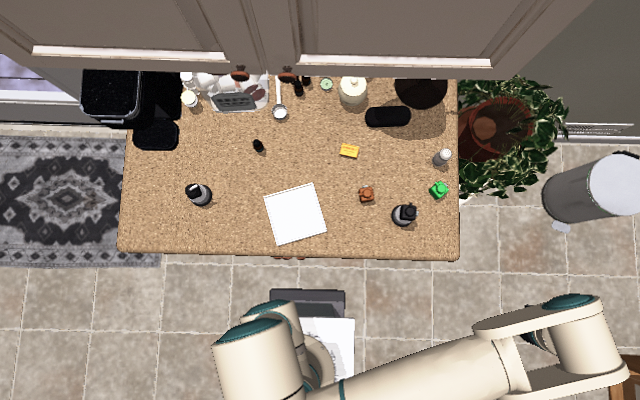

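The scene view shows two steel flasks with black tops, at about (229,180) and (390,247). In the top view they are at (200,193) and (404,214). The tray is at (295,213). The brown (366,194) and green (439,189) look-alikes stand to the right. I'll enlarge both flasks to tell them apart.

```bash
python3 - <<'E'
import cv2, numpy as np
s=cv2.imread("pics/scene0.png");t=cv2.imread("pics/top0.png")
f=lambda im,x,y,w=25,h=25:cv2.resize(im[y-h:y+h,x-w:x+w],(390,290+100),interpolation=cv2.INTER_CUBIC)[:, :]
a=lambda im,x,y:cv2.resize(im[y-25:y+25,x-33:x+33],(396,300),interpolation=cv2.INTER_CUBIC)
cv2.imwrite("pics/crop1.png",np.vstack([np.hstack([a(s,229,178),a(s,390,247)]),np.hstack([a(t,200,193),a(t,404,214)])]))
E
```

```text
(no output)
```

View pics/crop1.png

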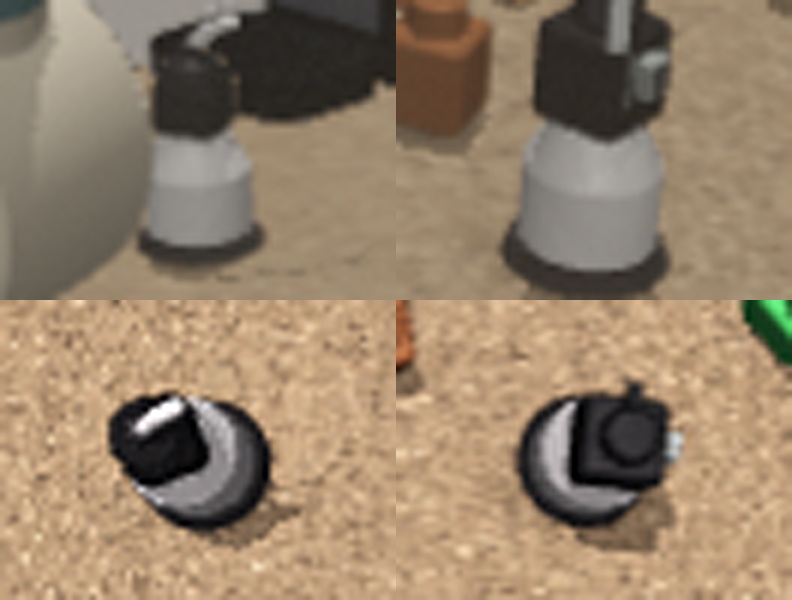

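The right-hand flask carries the mister: the button shows at top-view pixel (418,213), facing right, which is about world −y. The nozzle points up the image, about world +x. The left flask has the steel spout, so it is the bystander. Next I'll fit the poses.

```bash
cat > h.py <<'E'
import numpy as np, cv2
from bench import *
from scipy.optimize import least_squares
C={n:get_calibration(n) for n in("scene","top")}
def proj(n,P):
    c=C[n];K=np.array([[c["fx"],0,c["cx"]],[0,c["fy"],c["cy"]],[0,0,1]])
    return cv2.projectPoints(np.float64(P).reshape(-1,3),c["rvec"],c["tvec"],K,np.float64(c["distortion"]))[0][:,0]
def place(p,L):
    c,s=np.cos(p[2]),np.sin(p[2]); L=np.float64(L)
    return np.c_[p[0]+c*L[:,0]-s*L[:,1],p[1]+s*L[:,0]+c*L[:,1],L[:,2]]
def ground(n,uv,z):
    return least_squares(lambda p:(proj(n,[p[0],p[1],z])[0]-uv),[.5,0]).x
def fit(obs,p0):  # obs: name -> (local pts with world z, pixels)
    r=least_squares(lambda p:np.concatenate([(proj(n,place(p,L))-uv).ravel() for n,(L,uv) in obs.items()]),p0,loss="soft_l1")
    return r.x,r.fun.reshape(-1,2)
E
python3 - <<'E'
from h import *
a=.0195
tp=np.array([[632,434],[664,394],[667,487],[680,445],[634,382]])
tp=(tp-[396,300])/6+[371,189]-.0
tl=[[0,0,.116],[a,a,.102],[a,-a,.102],[.0265,0,.090],[0,.024,.109]]
sp=(np.array([[608,138],[536,112],[668,112],[655,75]])-[396,0])/6+[357,222]
sl=[[a,-a,.06],[-a,-a,.06],[a,a,.06],[.0265,0,.086]]
print("ground", ground("top",tp[0],.116), ground("scene",sp[0],.06))
for o in ({"top":(tl,tp)},{"scene":(sl,sp)},{"top":(tl,tp),"scene":(sl,sp)}):
    x,r=fit(o,[.5,-.25,-1.57]); print(x[:2],np.degrees(x[2]));
print(r.round(1).tolist())
im=cv2.imread("pics/top0.png")
m=(im.min(2)>215).astype(np.uint8); m[:,:250]=0;m[:,340:]=0;m[:170]=0;m[255:]=0
cs=max(cv2.findContours(m,0,2)[0],key=cv2.contourArea)
rc=cv2.minAreaRect(cs);b=cv2.boxPoints(rc);print(b,cv2.contourArea(cs))
g=np.array([ground("top",q,.014) for q in b]);print(g,g.mean(0),np.linalg.norm(np.diff(g,axis=0),axis=1),np.degrees(np.arctan2(*(g[1]-g[0])[::-1])))
for nm,uv,z in(("green",(439,187),.05),("brown",(366,192),.05),("pour",(197,190),.11)): print(nm,ground("top",uv,z))
E
```

```text
ground [ 0.44669587 -0.29425693] [ 0.43492738 -0.30641979]
[ 0.44667647 -0.29414333] -92.23407897590566
[ 0.45164824 -0.29202787] -96.91590675270434
[ 0.44777447 -0.29359711] -94.42491180453834
[[-0.3, -0.4], [1.1, 0.4], [-0.4, -0.7], [-0.5, -0.1], [-0.4, -0.3], [0.1, 2.1], [-2.0, 0.4], [0.0, 0.5], [0.9, 0.4]]
[[262.11783 196.20062]
 [312.35983 181.42355]
 [326.80252 230.52866]
 [276.56052 245.30573]] 2562.0
[[ 0.49087112  0.11543107]
 [ 0.53875023 -0.02946475]
 [ 0.39629346 -0.07552765]
 [ 0.34990605  0.06728413]] [0.44395521 0.0194307 ] [0.15260147 0.14971881 0.15015657] -71.71447287707852
green [ 0.52610791 -0.3888176 ]
brown [ 0.50600369 -0.18305595]
pour [0.48875881 0.27674045]
```

```bash
python3 - <<'E'
from h import *
a=.0195
P=[[a,a,.102],[-a,a,.102],[-a,-a,.102],[a,-a,.102],[a,a,.06],[-a,a,.06],[-a,-a,.06],[a,-a,.06]]
E=[(0,1),(1,2),(2,3),(3,0),(4,5),(5,6),(6,7),(7,4),(0,4),(1,5),(2,6),(3,7)]
rows=[]
for n,cx,cy in(("top",406,211),("scene",391,240)):
    im=cv2.imread(f"pics/{n}0.png")[cy-16:cy+16,cx-16:cx+16]; row=[]
    for yaw in(-91,-94,-97):
        k=cv2.resize(im,(264,264),interpolation=cv2.INTER_NEAREST);s=264/32
        k=np.clip(k.astype(float)*1.5+20,0,255).astype(np.uint8)
        q=(proj(n,place([.447,-.2938,np.radians(yaw)],P))-[cx-16,cy-16]+.5)*s
        for i,j in E: cv2.line(k,tuple(map(int,q[i])),tuple(map(int,q[j])),(0,255,0),1)
        row.append(k)
    rows.append(np.hstack(row))
cv2.imwrite("pics/ov1.png",np.vstack(rows))
E
```

```text
(no output)
```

View pics/ov1.png

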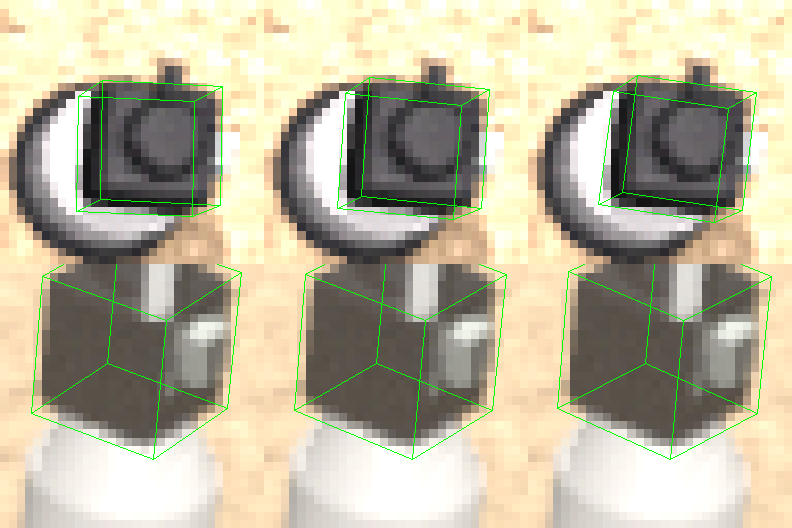

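The overlay fits at head centre (0.447, −0.294), with the yaw nearer −89°: the wireframes at −94 and −97 are turned too far. First I'll spin the tool and go above the head.

apply_moves:
  series:
    - {"dp":[0,0,0],"spin":0.04,"gripper":1}
    - {"dp":[0,0,0],"spin":0.04,"gripper":1}
    - {"dp":[0,0,0],"spin":0.04,"gripper":1}
    - {"dp":[0.31,-0.24,0],"spin":0,"gripper":1}
    - {"dp":[0.31,-0.24,0],"spin":0,"gripper":1}
    - {"dp":[0.31,-0.24,0],"spin":0,"gripper":1}
    - {"dp":[0.31,-0.24,0],"spin":0,"gripper":1}
    - {"dp":[0.31,-0.24,0],"spin":0,"gripper":1}
    - {"dp":[0.31,-0.24,0],"spin":0,"gripper":1}
    - {"dp":[0.31,-0.24,0],"spin":0,"gripper":1}
    - {"dp":[0.31,-0.24,0],"spin":0,"gripper":1}
    - {"dp":[0,0,0],"spin":0,"gripper":1}

```text
time_s: 1.3
tcp_pos: [0.447, -0.2884, 0.2476]
tcp_rot: [[1.0, 0.016, -0.0], [0.016, -1.0, 0.002], [-0.0, -0.002, -1.0]]
wrist_force: [0.2, -0.5, 0.3]
finger_gap: 0.999
gripper_force: 0.0
```

apply_moves:
  series:
    - {"dp":[0,0.054,0.3],"spin":0,"gripper":1}
    - {"dp":[0,0,0.3],"spin":0,"gripper":1}
    - {"dp":[0,0,0.3],"spin":0,"gripper":1}
    - {"dp":[0,0,0.17],"spin":0,"gripper":1}
    - {"dp":[0,0,0],"spin":0,"gripper":1}

```text
time_s: 1.8
tcp_pos: [0.4427, -0.2961, 0.138]
tcp_rot: [[1.0, 0.01, -0.005], [0.01, -1.0, 0.004], [-0.005, -0.004, -1.0]]
wrist_force: [-0.4, 0.7, -0.2]
finger_gap: 1.0
gripper_force: 0.0
```

```bash
python3 - <<'E'
from h import *
s=grab_frame("scene")[:,:,::-1];t=grab_frame("top")[:,:,::-1]
cv2.imwrite("pics/m1.png",np.hstack([cv2.resize(s[190:290,340:440],(400,400),interpolation=2),cv2.resize(t[160:260,350:450],(400,400),interpolation=2)]))
E
```

```text
(no output)
```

View pics/m1.png

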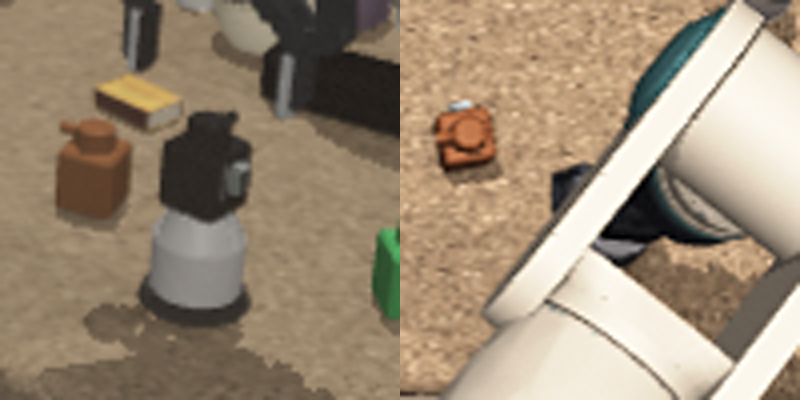

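The head is now fully visible. In the left crop the cap top is at (213,116), with the open finger tips on either side at (137,68) and (287,115). I'll check the pose again from these points.

```bash
python3 - <<'E'
from h import *
s=state();print(s["tcp_pos"],s["tcp_rot"].round(4).tolist())
im=cv2.cvtColor(cv2.imread("pics/m1.png")[:, :400],cv2.COLOR_BGR2GRAY)
f=lambda p:np.float64(p)/4+[339.6,189.6]
a=.0195
sl=[[0,0,.116],[a,-a,.06],[-a,-a,.06],[a,a,.06],[-a,-a,.102],[a,a,.102],[.0265,0,.086]]
sp=f([[213,116],[207,219],[160,203],[246,204],[165,147],[251,160],[240,180]])
x,r=fit({"scene":(sl,sp)},[.45,-.29,-1.55]);print(x[:2],np.degrees(x[2]),r.round(1).tolist())
T=s["tcp_pos"]
for z in(.121,.125,.13): print(z,(proj("scene",[[T[0],T[1]+d,z] for d in(.043,-.043,0)])-[339.6,189.6])*4)
E
```

```text
[ 0.44430578 -0.29714067  0.14174793] [[0.9999, 0.0104, -0.0001], [0.0104, -0.9999, -0.0001], [-0.0001, 0.0001, -1.0]]
[ 0.44882116 -0.29212483] -97.27794283981288 [[-0.8, 0.0], [0.2, 2.3], [-1.7, 0.1], [1.0, 0.5], [-1.6, -2.4], [1.5, -5.0], [0.8, 0.1]]
0.121 [[148.31433834  91.54566243]
 [283.20064345 136.08323534]
 [214.22811736 113.3098917 ]]
0.125 [[148.81582884  85.14726977]
 [283.92563619 129.45565365]
 [214.83667656 106.79900823]]
0.13 [[149.44488619  77.12358906]
 [284.83522907 121.14342731]
 [215.60011445  98.6337164 ]]
```

```bash
python3 - <<'E'
from h import *
from itertools import product
a=.0195;b=.0178
im=cv2.imread("pics/top0.png").astype(float).max(2)
x0,y0,x1,y1=392,197,424,228
roi=im[y0:y1,x0:x1]; obs=np.clip((125-roi)/(125-45),0,1)
for r in range(0,y1-y0): print(" ".join("%3d"%v for v in roi[r]))
c8=[[sx*u,sy*v,z] for (u,v) in((a,a-.002),(a-.002,a)) for sx in(1,-1) for sy in(1,-1) for z in(.06,.102)]
noz=[[sx*.004,y,.109+dz] for sx in(1,-1) for y in(0,.024) for dz in(-.004,.004)]
S=8
def ren(p):
    m=np.zeros(((y1-y0)*S,(x1-x0)*S),np.uint8)
    for L in(c8,noz):
        q=((proj("top",place(p,L))-[x0,y0]+.5)*S).astype(np.float32)
        cv2.fillConvexPoly(m,cv2.convexHull(q).round().astype(np.int32),255)
    return cv2.resize(m,(x1-x0,y1-y0),interpolation=cv2.INTER_AREA)/255.
W=np.ones_like(obs); yy,xx=np.mgrid[y0:y1,x0:x1]
W[(xx<400)]=0; W[(yy>216)&(xx<412)]=0; W[(yy>219)]=0
W[(xx>=415)&(yy>=208)&(yy<=218)]=0
best=sorted((np.sum(W*abs(ren([x,y,np.radians(t)])-obs)),x,y,t) for x,y,t in product(np.arange(.440,.4531,.001),np.arange(-.300,-.288,.001),np.arange(-100,-79,1.5)))
for k in best[:8]: print(np.round(k,4))
print(np.median(best[:40],axis=0))
E
```

```text
206 204 195 188 199 209 197 191 183 170 167 192 199 196 206 218 211 197 194 186 180 173 176 189 211 221 203 179 152 187 202 209
142 183 199 194 200 204 193 185 178 172 188 214 209 179 184 201 198 190 202 206 191 183 197 190 197 196 190 184 183 185 192 210
219 195 201 201 203 204 196 195 164 166 189 195 201 194 201 197 201 199 201 209 216 220 200 192 199 174 170 176 181 197 197 204
206 208 204 203 198 195 213 212 193 180 197 192 188 195 197 182 193 212 214 201 195 209 204 206 209 189 182 182 188 206 202 189
194 193 200 195 193 211 223 208 188 165 162 182 179 203 211 202 181 174 212 224 205 184 192 221 221 186 197 218 198 202 189 189
190 183 189 188 190 212 213 196 193 185 178 191 189 214 216 193 164 119 130 142 172 194 200 220 235 227 178 196 214 227 175 160
190 183 186 187 191 172 181 209 205 201 194 199 202 206 202 200 191 113  44  64 135 191 186 201 204 195 183 199 221 223 199 180
194 197 199 196 192 197 212 196 160 160 133 116 112  99 139 166 145  75  38  57 155 214 193 200 194 189 183 183 203 204 184 201
182 187 204 202 176 116 101  58  61  67  37  41  50  45  52  58  44  29  39 
[... 2521 characters left out ...]
23  29  27  26  26  17  36  84 125 136 122 140 157 142 134 126 155 199 188 173 188 192 180
181 174 169 175 154 129 133  99  28  32  21  24  45  50  55  97 123 126 138 132 132 134 127 127 133 168 209 190 182 200 202 193
195 204 192 170 168 173 188 202 169 112 111 115 117 122 111 113 137 133 129 123 117 117 155 196 180 193 218 178 186 192 197 198
[ 17.513   0.446  -0.291 -97.   ]
[ 17.8297   0.446   -0.291  -95.5   ]
[ 17.9145   0.446   -0.291  -98.5   ]
[ 18.1635   0.446   -0.292  -97.    ]
[ 18.2865   0.446   -0.292  -95.5   ]
[ 18.3772   0.446   -0.292  -98.5   ]
[ 18.5002   0.446   -0.292  -94.    ]
[ 18.5664   0.446   -0.29   -95.5   ]
[ 19.41838235   0.446       -0.291      -97.        ]
```

The refined estimate is a centre of about (0.4475, −0.2925) and yaw of about −95°. The pixel rows show the collar edges turned about 4–5° clockwise, and the scene fits agree. I'll correct for that and descend.

apply_moves:
  series:
    - {"dp":[0.032,-0.046,0],"spin":0.031,"gripper":1}
    - {"dp":[0,0,0.2],"spin":0,"gripper":1}
    - {"dp":[0,0,0.2],"spin":0,"gripper":1}
    - {"dp":[0,0,0.2],"spin":0,"gripper":1}
    - {"dp":[0,0,0],"spin":0,"gripper":1}
    - {"dp":[0,0,0],"spin":0,"gripper":1}
    - {"dp":[0,0,0],"spin":0,"gripper":1}

```text
time_s: 2.6
tcp_pos: [0.4485, -0.2929, 0.0835]
tcp_rot: [[0.996, -0.087, 0.003], [-0.087, -0.996, -0.002], [0.003, 0.002, -1.0]]
wrist_force: [0.5, 0.1, 0.0]
finger_gap: 0.996
gripper_force: 0.0
```

apply_moves:
  series:
    - {"dp":[0,0,0],"spin":0,"gripper":0.54}
    - {"dp":[0,0,0],"spin":0,"gripper":0.54}
    - {"dp":[0,0,0],"spin":0,"gripper":0.54}
    - {"dp":[0,0,0],"spin":0,"gripper":0.54}
    - {"dp":[0,0,0],"spin":0,"gripper":0.54}
    - {"dp":[0,0,0],"spin":0,"gripper":0.54}

```text
time_s: 3.2
tcp_pos: [0.4479, -0.2927, 0.0819]
tcp_rot: [[0.996, -0.087, 0.001], [-0.087, -0.996, -0.001], [0.001, 0.001, -1.0]]
wrist_force: [-0.4, -4.6, 3.4]
finger_gap: 0.538
gripper_force: 2.1
```

```bash
python3 - <<'E'
from h import *
s=grab_frame("scene")[:,:,::-1]
cv2.imwrite("pics/m2.png",cv2.resize(s[185:285,340:440],(600,600),interpolation=2))
print(state()["wrist_force"],state()["finger_gap"],state()["tcp_pos"])
E
```

```text
[ 0.06366423 -4.33661368  2.88291585] 0.5447851762353815 [ 0.4479129  -0.29259099  0.08174605]
```

View pics/m2.png

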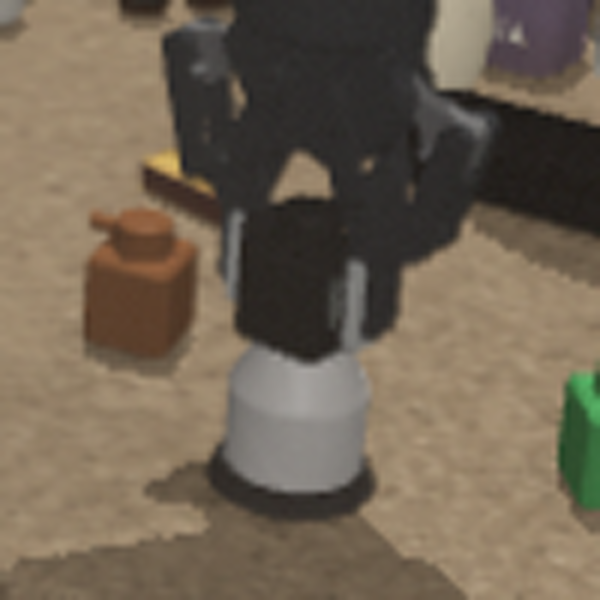

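The view shows the pads either side of the collar, with the right pad on the button at (345,300) and the left at (232,255) against the plain face. The −4.5 N along y is the button spring. Next I'll close fully.

apply_moves:
  series:
    - {"dp":[0,0,0],"spin":0,"gripper":0.45}
    - {"dp":[0,0,0],"spin":0,"gripper":0.45}
    - {"dp":[0,0,0],"spin":0,"gripper":0.3}
    - {"dp":[0,0,0],"spin":0,"gripper":0.3}
    - {"dp":[0,0,0],"spin":0,"gripper":0}
    - {"dp":[0,0,0],"spin":0,"gripper":0}
    - {"dp":[0,0,0],"spin":0,"gripper":0}
    - {"dp":[0,0,0],"spin":0,"gripper":0}

```text
time_s: 4.05
tcp_pos: [0.4479, -0.2927, 0.0819]
tcp_rot: [[0.996, -0.087, 0.001], [-0.087, -0.996, -0.001], [0.001, 0.001, -1.0]]
wrist_force: [-0.9, -3.8, 5.3]
finger_gap: 0.448
gripper_force: 59.9
```

apply_moves:
  series:
    - {"dp":[0,0,-0.04],"spin":0,"gripper":0}
    - {"dp":[0,0,-0.04],"spin":0,"gripper":0}
    - {"dp":[0,0,0],"spin":0,"gripper":0}

```text
time_s: 4.35
tcp_pos: [0.4468, -0.2925, 0.0885]
tcp_rot: [[0.996, -0.087, -0.002], [-0.087, -0.996, -0.0], [-0.002, 0.0, -1.0]]
wrist_force: [-2.0, -5.5, 0.4]
finger_gap: 0.449
gripper_force: 62.0
```

apply_moves:
  series:
    - {"dp":[0,0,-0.05],"spin":0,"gripper":0}
    - {"dp":[0,0,-0.05],"spin":0,"gripper":0}
    - {"dp":[0,0,-0.05],"spin":0,"gripper":0}
    - {"dp":[0,0,-0.1],"spin":0,"gripper":0}
    - {"dp":[0,0,-0.2],"spin":0,"gripper":0}
    - {"dp":[0,0,-0.3],"spin":0,"gripper":0}
    - {"dp":[0,0,-0.3],"spin":0,"gripper":0}
    - {"dp":[0,0,0],"spin":0,"gripper":0}
    - {"dp":[0,0,0],"spin":0,"gripper":0}

```text
time_s: 5.25
tcp_pos: [0.4478, -0.2917, 0.1946]
tcp_rot: [[0.996, -0.086, 0.001], [-0.086, -0.996, 0.0], [0.001, -0.0, -1.0]]
wrist_force: [0.2, -0.2, -1.9]
finger_gap: 0.448
gripper_force: 62.3
```

```bash
python3 - <<'E'
from h import *
s=grab_frame("scene")[:,:,::-1]
cv2.imwrite("pics/m3.png",cv2.resize(s[140:290,220:460],(800,500),interpolation=2))
t=state();print(t["wrist_force"],t["finger_gap"],t["tcp_pos"],t["tcp_rot"].round(3).tolist(),t["q"].round(1))
E
```

```text
[ 0.00758364 -0.51930395 -1.75811899] 0.44839863955732223 [ 0.44742606 -0.29145996  0.1934242 ] [[0.996, -0.086, -0.001], [-0.086, -0.996, 0.001], [-0.001, -0.001, -1.0]] [-37.1   5.8  83.5   0.   90.7  57.9]
```

View pics/m3.png

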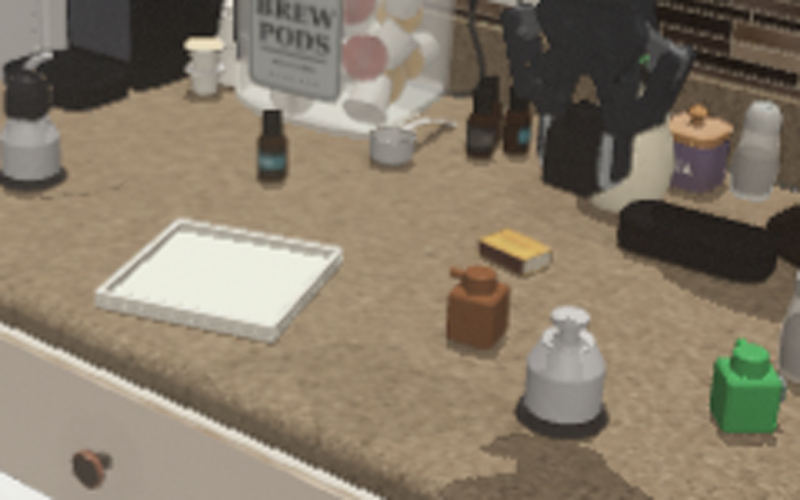

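The head is off the flask and held level, at (575,150). The flask neck at (570,330) is bare, and the pourer at (30,120) is undisturbed. The way to the tray at (220,275) is clear.

apply_moves:
  series:
    - {"dp":[0,0,0],"spin":-0.043,"gripper":0}
    - {"dp":[0,0,0],"spin":-0.043,"gripper":0}
    - {"dp":[0,0,0],"spin":-0.043,"gripper":0}
    - {"dp":[0.1,-0.33,0],"spin":0,"gripper":0}
    - {"dp":[0.1,-0.33,0],"spin":0,"gripper":0}
    - {"dp":[0.1,-0.33,0],"spin":0,"gripper":0}
    - {"dp":[0.1,-0.33,0],"spin":0,"gripper":0}
    - {"dp":[0.1,-0.33,0],"spin":0,"gripper":0}
    - {"dp":[0.1,-0.33,0],"spin":0,"gripper":0}
    - {"dp":[0.1,-0.33,0],"spin":0,"gripper":0}
    - {"dp":[0.1,-0.33,0],"spin":0,"gripper":0}
    - {"dp":[0.1,-0.33,0],"spin":0,"gripper":0}

```text
time_s: 6.5
tcp_pos: [0.439, 0.0197, 0.1926]
tcp_rot: [[0.95, 0.313, -0.003], [0.313, -0.95, 0.0], [-0.003, -0.001, -1.0]]
wrist_force: [1.7, 0.5, -1.3]
finger_gap: 0.45
gripper_force: 62.3
```

apply_moves:
  series:
    - {"dp":[0,0,0],"spin":0,"gripper":0}
    - {"dp":[0,0,0.2],"spin":0,"gripper":0}
    - {"dp":[0,0,0.2],"spin":0,"gripper":0}
    - {"dp":[0,0,0.2],"spin":0,"gripper":0}
    - {"dp":[0,0,0.2],"spin":0,"gripper":0}
    - {"dp":[0,0,0.2],"spin":0,"gripper":0}
    - {"dp":[0,0,0.2],"spin":0,"gripper":0}
    - {"dp":[0,0,0],"spin":0,"gripper":0}
    - {"dp":[0,0,0],"spin":0,"gripper":0}

```text
time_s: 7.4
tcp_pos: [0.4396, 0.0179, 0.0739]
tcp_rot: [[0.95, 0.313, -0.002], [0.313, -0.95, 0.0], [-0.002, -0.001, -1.0]]
wrist_force: [0.0, -0.1, -0.4]
finger_gap: 0.45
gripper_force: 62.4
```

apply_moves:
  series:
    - {"dp":[0,0,0.2],"spin":0,"gripper":0}
    - {"dp":[0,0,0.15],"spin":0,"gripper":0}
    - {"dp":[0,0,0.06],"spin":0,"gripper":0}
    - {"dp":[0,0,0.02],"spin":0,"gripper":0}
    - {"dp":[0,0,0],"spin":0,"gripper":0}
    - {"dp":[0,0,0],"spin":0,"gripper":0}

```text
time_s: 8.0
tcp_pos: [0.4407, 0.018, 0.0323]
tcp_rot: [[0.95, 0.313, 0.002], [0.313, -0.95, -0.0], [0.002, 0.001, -1.0]]
wrist_force: [-0.4, -0.5, -1.8]
finger_gap: 0.445
gripper_force: 62.4
```

apply_moves:
  series:
    - {"dp":[0,0,0.02],"spin":0,"gripper":0}
    - {"dp":[0,0,0.02],"spin":0,"gripper":0}
    - {"dp":[0,0,0],"spin":0,"gripper":0}
    - {"dp":[0,0,0],"spin":0,"gripper":0}
    - {"dp":[0,0,0],"spin":0,"gripper":0}

```text
time_s: 8.5
tcp_pos: [0.4401, 0.0181, 0.0273]
tcp_rot: [[0.95, 0.313, 0.0], [0.313, -0.95, -0.0], [0.0, 0.0, -1.0]]
wrist_force: [-0.7, 0.0, -0.8]
finger_gap: 0.443
gripper_force: 62.4
```

apply_moves:
  series:
    - {"dp":[0,0,0.01],"spin":0,"gripper":0}
    - {"dp":[0,0,0],"spin":0,"gripper":0}
    - {"dp":[0,0,0],"spin":0,"gripper":0}
    - {"dp":[0,0,0],"spin":0,"gripper":0}

```text
time_s: 8.9
tcp_pos: [0.4403, 0.0181, 0.0269]
tcp_rot: [[0.95, 0.313, 0.0], [0.313, -0.95, -0.0], [0.0, 0.0, -1.0]]
wrist_force: [-2.9, -0.4, 5.9]
finger_gap: 0.45
gripper_force: 63.2
```

Contact with the tray floor: about 7 N upward at the expected height. Releasing now, opening only part way so the fingers stay clear of the tray walls.

apply_moves:
  series:
    - {"dp":[0,0,0],"spin":0,"gripper":0.8}
    - {"dp":[0,0,0],"spin":0,"gripper":0.8}
    - {"dp":[0,0,0],"spin":0,"gripper":0.8}
    - {"dp":[0,0,0],"spin":0,"gripper":0.8}
    - {"dp":[0,0,0],"spin":0,"gripper":0.8}
    - {"dp":[0,0,-0.1],"spin":0,"gripper":0.8}
    - {"dp":[0,0,-0.2],"spin":0,"gripper":0.8}
    - {"dp":[0,0,-0.3],"spin":0,"gripper":0.8}
    - {"dp":[0,0,-0.4],"spin":0,"gripper":0.8}
    - {"dp":[0,0,-0.4],"spin":0,"gripper":0.8}
    - {"dp":[0,0,0],"spin":0,"gripper":0.8}
    - {"dp":[0,0,0],"spin":0,"gripper":0.8}

```text
time_s: 10.1
tcp_pos: [0.4405, 0.0181, 0.1677]
tcp_rot: [[0.95, 0.313, 0.003], [0.313, -0.95, -0.0], [0.003, 0.001, -1.0]]
wrist_force: [0.7, -0.8, -0.1]
finger_gap: 0.803
gripper_force: 0.0
```

```bash
python3 - <<'E'
from h import *
s=grab_frame("scene")[:,:,::-1]
cv2.imwrite("pics/m4.png",cv2.resize(s[130:290,200:460],(800,492),interpolation=2))
t=state();print(t["wrist_force"],t["finger_gap"],t["tcp_pos"])
E
```

```text
[-0.09258824 -0.98679593 -0.32393225] 0.8038912050595359 [0.43987174 0.01814046 0.16617598]
```

View pics/m4.png

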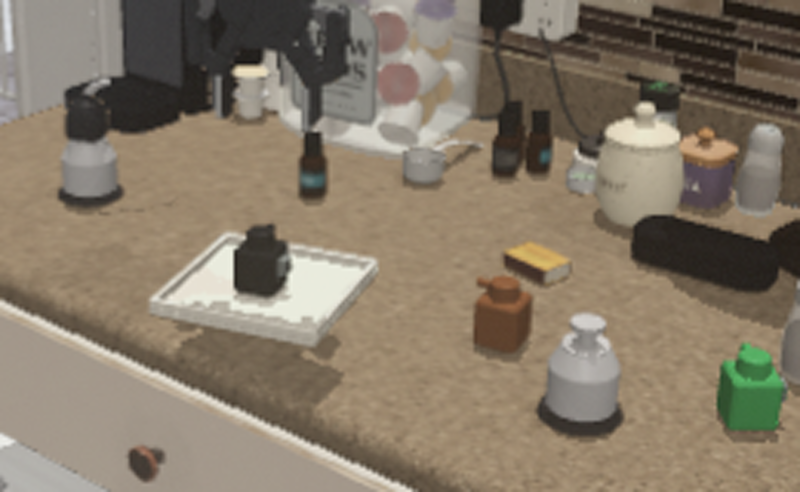

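The head stands upright inside the tray at (262,262). The pourer cap is still on its flask at (88,115), and the gripper is well clear. Handing in.

```bash
python3 -c "from bench import *; print(hand_in())"
```

```text
the job is handed in; nothing more can be done
None
```

I pulled the spray head off the flask with its button held in and stood it upright in the white drain tray. The pourer cap is still on its flask, and the job is handed in at about 10 s of robot time.

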